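# Put the tall measuring cylinder on the balance

### The arm

A 6-joint arm with a two-finger parallel gripper is mounted at the origin on a cart in front of the work surface, level with it; the furniture and walls round the work are solid. World frame = base frame: x ahead of the robot, y to its left, z up, the work surface at z = 0. Lengths are in mm, angles in rad, forces in N, time in s.
With the tool pointing down it reaches from about 400 to 925 mm from the base axis. Payload 12.5 kg.
Tool frame: the origin (TCP) lies midway between the tips of the shut fingers; the grasp point (between the pads) lies 19 mm behind it; z points along the fingers, y is the line along which they close (so a half turn about z gives the same grasp; the last joint's range is limited). The gripper opens to 95 mm and grips with 3 to 60 N. Pads are 20 mm wide; open, the fingers measure 119 mm over their backs; the gripper's body (75 mm by 180 mm) begins 59 mm behind the grasp point.
Start: joints at [1.081, 0.491, 1.559, -0, 1.092, -0.106], TCP at [234.014, 579.555, 214.661] pointing down, gripper open.
Joint ranges: [-3.1, 3.1], [-0.84, 2.19], [0.05, 2.79], [-1.13, 4.28], [0.06, 2.93], [-2.69, 2.69]. Speed limits (rad/s): [2.22, 2.22, 2.79, 3.14, 3.14, 3.14].

### API

Orientations are given as [roll, pitch, yaw] about the fixed x, y, z axes, in that order (R = Rz(yaw) Ry(pitch) Rx(roll)).
In Python, from cell import readout, eyes, env gives the robot as it stands.
- The arm moves only by the tool move_arm, never from a script. Its argument "plan" is a list of rows, each a list of 3 entries, a list of its own where there are three numbers: the turn, a rotation vector about the tool's x, y, z in degrees, then the shift along the tool's x, y, z in m, then the gripper command: -1 is shut, 1 is fully open, values between are in proportion. In form: [[[ax, ay, az], [x, y, z], jaw], ...]. A call has 1 to 5 rows; each row is the pose to reach, as a shift and turn from the pose commanded when the call began, along the tool's axes at that moment; what a row does not reach only later rows make up. A row lasts 1/8 s, in which the tool goes at most 62.5 mm and 10.7 degrees, less where a joint would pass 70% of its speed; a pose out of reach is approached as far as the arm can. A call with a gripper value outside its range is refused whole. The fingers move at their own pace and stop on an object; the grip force is fixed at half the most. Time passes only in rows, so rows that repeat a pose let the fingers close. It gives the time, the measured TCP pose, the force, the opening and the grip force at its end, in the units of the state.
- readout.state(): the state, without advancing time (a new reading comes with each control period).
- eyes.read_camera(name): name is "side" or "top"; returns a dict with "img" (420x560x3 uint8, red, green, blue), "K" (3x3 intrinsics, pixels), "extrinsics" (4x4, takes a point from camera to world coordinates). Camera axes: x right, y up, looking along -z (the intrinsics and any distortion apply to the point x, -y, -z); pixel columns grow to the right and rows downward; lengths in mm; the calibration is good to about 2 mm. A picture is of the moment at which its call begins. There is no depth.
- env.job_done(): hands the job in; it is judged then, once.
Trained networks look in a picture, given as the dict that the camera call returned (one of the last four; its "shot" number tells which), for a name from the list of things; names that differ only in an ending like _2 or _b are one class to them, and where a whole thing is asked for, a point or a joint stands for the part that bears it (a point fixed in the world has none). Each returns a list of dicts, best first, with "score" (0 to 1); they miss things now and then, are a little off and sometimes report something else, mostly with a low value. They report only what shows in the picture. A call takes as long as a camera call.
- eyes.cut_out(picture, name): "mask" (420x560 bool, what is visible of it) and "uv" ([column, row] in pixels, amid what is visible of it).
The state is a dict: "t": time; "joints": joint angles; "qvel": joint speeds; "tau": joint torques, N m; "eef_pos": TCP position; "tcp_rot": TCP orientation; "ft_force": force on the tool from outside, world axes, zero at the start; "moment": the same for the moment, N m; "opening": opening from 0.0 (shut) to 1.0 (fully open); "grip_force": force on a finger pad.
Only numpy, scipy, OpenCV 4.12 (cv2) and the standard library are available. Lean on these libraries where they do the work, as an engineer would, in place of code of your own. Each camera call takes 0.05 s, during which the arm holds its last target. There are 200 camera calls.

### The job

Three stoppered glass measuring cylinders stand in front of you; pick out the tallest and set it upright in the middle of the balance's round steel pan to be weighed. It is top-heavy: take it high up, keep it upright all the way, and lower it right down onto the pan before letting go. Leave the other two cylinders standing where they are.

Things in the scene. Friction and masses are not known exactly. Their poses are not given: they have to be found in the camera images.
- cylinder_tall: tallest of three alike stoppered measuring cylinders: 250 mm high, 0.2 kg, loose. White round foot 54 mm wide, tapering to the tube by 22 mm height; glass tube 32 mm wide with black graduations, to 236 mm; fixed grey stopper 28 mm wide above. Tips over beyond about 11 degrees. Grip the tube near the top, 205 to 215 mm up; 30 N is ample. Origin: centre of the foot's underside; z up the tube
- cylinder_medium: middle one, same make, 190 mm high, tube 28 mm, foot 50 mm wide; leave alone. Origin: centre of the foot's underside; z up. The three stand in any order, at least 100 mm apart between centres, in a row leading away from the robot on its left; the straight way from each to the balance is free of anything higher than 20 mm
- cylinder_short: the shortest, same make, 145 mm high, tube 24 mm, foot 46 mm across; to be left alone. Origin: centre of the foot's underside; z up
- pan (a point): centre of the upper face of the balance's pan: a flat round steel plate, 120 mm across, 52 mm above the worktop, z up. The balance is a low white bench balance, 200 x 150 mm, at the robot's right, with its dark display on the robot's side; it does not move, and the pan is rigid

How it is judged:
By the outcome, as a careful person would: the job done as asked, in the order asked, and still so for the second after the job is handed in, with the robot touching nothing.
It also fails if it takes over 43 s, if anything falls off the work surface, if the arm or the gripper's body presses on something with over 40 N, if the wrist force passes 120 N, or if a joint passes its speed limit or range.

## Working session

There is one attempt and no reset: what is moved stays moved. The work goes in short steps, Python scripts to look and compute and a tool call to move; the robot and the scene stay as the last step left them, time stands still between calls to the robot, and variables do not carry over. Pictures are saved under pics/ and viewed, at most 10 in all, crops included, and the job is handed in when it is done.

Besides the shell and the picture viewer there is one more tool, called after ">>>" by a JSON object that holds its "method" and its "body". move_arm: Moves the arm, as the interface text tells. Its arguments: {"type":"object","properties":{"plan":{"type":"array","items":{"type":"array"}}},"required":["plan"]}

```bash
mkdir -p pics; cat > h.py <<'E'
import numpy as np,cv2
from cell import readout,eyes,env
def proj(c,P):
    E=np.array(c["extrinsics"]);q=(np.array(P,float)-E[:3,3])@E[:3,:3]
    q=q*[1,-1,-1];p=q@np.array(c["K"]).T
    return p[...,:2]/p[...,2:]
def ray(c,uv,z):
    E=np.array(c["extrinsics"]);d=np.linalg.inv(c["K"])@[uv[0],uv[1],1.]
    d=E[:3,:3]@(d*[1,-1,-1]);o=E[:3,3];return o+d*(z-o[2])/d[2]
E
python3 - <<'E'
from h import *
ims=[]
for n in("side","top"):
    c=eyes.read_camera(n);print(n,[k for k in c],np.round(np.array(c["extrinsics"])[:3,3]))
    im=c["img"][:,:,::-1].copy()
    for o in("cylinder_tall","cylinder_medium","cylinder_short"):
        for d in eyes.cut_out(c,o)[:2]:
            m=d["mask"];r,q=np.where(m)
            print(o,round(d["score"],2),np.round(d["uv"]),"bbox",q.min(),q.max(),r.min(),r.max())
    cv2.imwrite(f"pics/{n}0.png",im)
print(readout.state())
E
```

```text
side ['img', 'K', 'extrinsics', 'shot'] [ 123. -512.  771.]
cylinder_tall 0.55 [236. 150.] bbox 224 250 103 194
cylinder_medium 0.77 [195. 182.] bbox 181 209 142 210
top ['img', 'K', 'extrinsics', 'shot'] [ 317. -109. 1259.]
cylinder_tall 0.67 [205. 212.] bbox 184 224 196 231
cylinder_medium 0.65 [199. 262.] bbox 182 215 253 274
cylinder_short 0.69 [196. 172.] bbox 184 210 161 187
{'t': 0.4, 'joints': array([ 1.08141904e+00,  4.91017502e-01,  1.55898248e+00,  1.40248945e-05,
        1.09171322e+00, -1.05553105e-01]), 'qvel': array([-0.00079075, -0.00281207, -0.00132258, -0.00138326,  0.00111609,
       -0.00010772]), 'tau': array([-1.17540454e-03, -6.11913800e+01, -2.58175278e+01,  6.92715403e-02,
        4.53058595e-02, -6.61428408e-05]), 'eef_pos': array([233.98014213, 579.52347562, 214.55947158]), 'tcp_rot': array([-3.14147409e+00, -2.50759361e-05,  2.75776201e+00]), 'ft_force': array([-0.13276779, -0.28189008,  0.52208217]), 'moment': array([ 0.02624794,  0.06642565, -0.04603332]), 'grip_force': 0.0, 'opening': 0.9978860918104551}
```

View pics/side0.png

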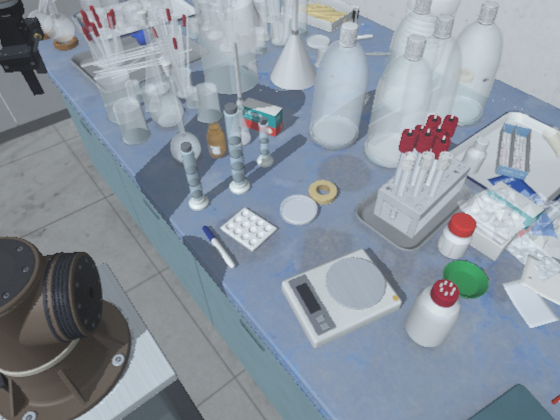

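View pics/top0.png

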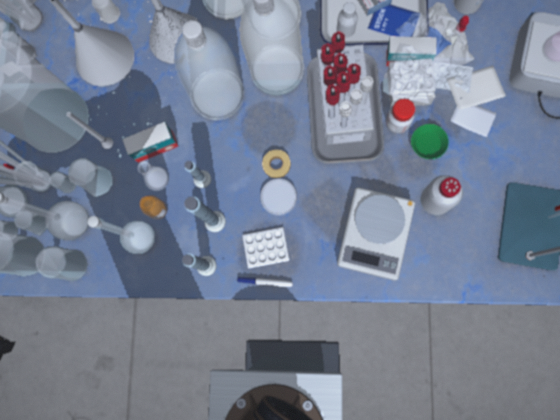

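The side view has the cylinders with feet at (198,203), (239,186) and (264,161). In the top view the feet are at (205,265), (213,219) and (201,179), and the middle one looks tallest. The pan is at about (380,218) in the top view and (356,283) in the side view.

```bash
python3 - <<'E'
from h import *
S=eyes.read_camera("side");T=eyes.read_camera("top")
for n,fs,ft in(("near",(198,203),(205,265)),("mid",(239,186),(213,219)),("far",(265,161),(201,179))):
    print(n,"foot side",ray(S,fs,8).round(),"top",ray(T,ft,8).round())
print("pan",ray(S,(356,283),52).round(),ray(T,(380,218),52).round())
ims=[]
for c,(u,v),k in((S,(170,85),5),(T,(175,150),5)):
    im=cv2.resize(c["img"][v:v+130,u:u+80,::-1],None,fx=4,fy=4,interpolation=cv2.INTER_CUBIC)
    f={"n":ray(T,(205,265),8),"m":ray(T,(213,219),8),"f":ray(T,(201,179),8)}
    for (a,p),col in zip(f.items(),((0,0,255),(0,255,0),(255,0,255))):
        for z in(0,145,190,250):
            q=((proj(c,[p[0],p[1],z])-[u,v])*4).astype(int);cv2.circle(im,tuple(map(int,q)),3,col,-1)
    ims.append(im)
u,v=330,180
im=cv2.resize(T["img"][v:v+100,u:u+100,::-1],None,fx=1.6,fy=1.6)
ims.append(cv2.copyMakeBorder(im,0,360,0,0,cv2.BORDER_CONSTANT))
im=cv2.hconcat(ims)
cv2.imwrite("pics/c1.png",im)
def panfit(c,P0):
    a=np.linspace(0,2*np.pi,60);P=np.c_[P0[0]+60*np.cos(a),P0[1]+60*np.sin(a),0*a+52];return proj(c,P).astype(np.int32)
P=ray(T,(380,218),52);o=[]
for c in(S,T):
    j=cv2.resize(c["img"][:,:,::-1],None,fx=3,fy=3,interpolation=cv2.INTER_CUBIC);cv2.polylines(j,[panfit(c,P)*3],True,(0,0,255),1)
    q=proj(c,P).astype(int)*3;j=j[q[1]-150:q[1]+150,q[0]-150:q[0]+150];o.append(j)
cv2.imwrite("pics/c2.png",cv2.hconcat(o))
E
```

```text
near foot side [395. 174.   8.] top [403. 179.   8.]
mid foot side [508. 159.   8.] top [520. 164.   8.]
far foot side [619. 194.   8.] top [624. 200.   8.]
pan [ 512. -253.   52.] [ 517. -252.   52.]
```

View pics/c1.png

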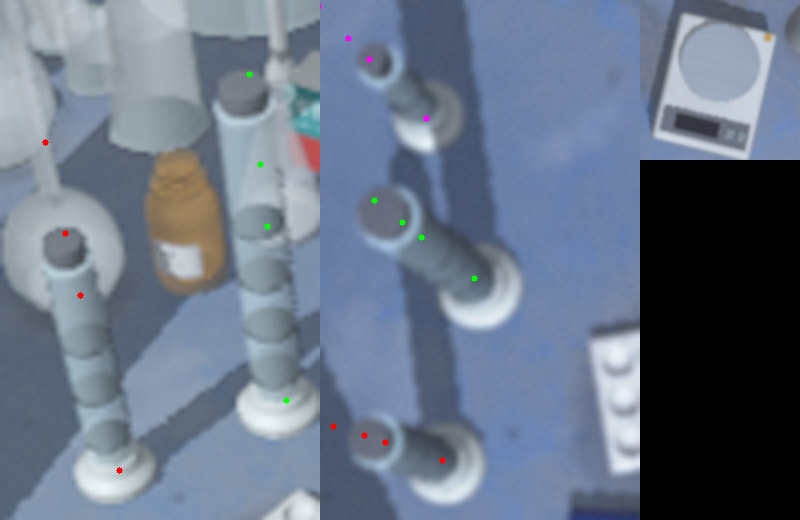

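View pics/c2.png

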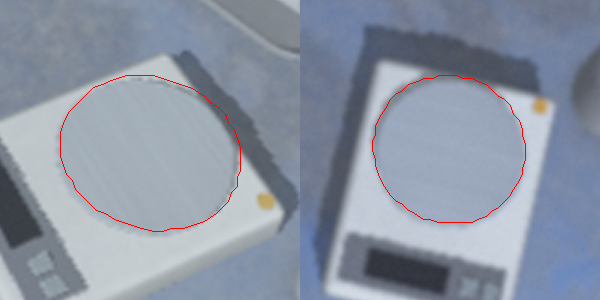

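The tallest is the middle one: its stopper matches z=250. The near one is the medium and the far one the short. The pan circle fits in both views, at about (515,-252).

```bash
python3 - <<'E'
from h import *
S=eyes.read_camera("side");T=eyes.read_camera("top")
print(ray(T,(191.5,203),250).round(),ray(T,(215.2,221.5),5).round(),ray(S,(230.7,105),250).round(),ray(S,(239.2,187.2),5).round())
from scipy.spatial.transform import Rotation as R
s=readout.state();M=R.from_euler('xyz',s["tcp_rot"]).as_matrix();print(M.round(3))
E
```

```text
[514. 158. 250.] [514. 159.   5.] [514. 162. 250.] [508. 158.   5.]
[[-0.927  0.374  0.   ]
 [ 0.374  0.927  0.   ]
 [-0.     0.    -1.   ]]
```

>>> {"method": "move_arm", "body": {"plan": [[[0,0,0],[0,0,-0.06],1],[[0,0,0],[0,0,-0.12],1],[[0,0,0],[0,0,-0.18],1],[[0,0,0],[0,0,-0.2],1],[[0,0,0],[0,0,-0.2],1]]}}

```text
t: 1.23
eef_pos: [234.1, 579.7, 416.0]
tcp_rot: [3.139, 0.0, 2.758]
ft_force: [-0.3, -0.3, -0.9]
opening: 0.995
grip_force: 0.0
```

>>> {"method": "move_arm", "body": {"plan": [[[0,0,10],[-0.03,-0.04,0],1],[[0,0,20],[-0.07,-0.085,0],1],[[0,0,30],[-0.11,-0.135,0],1],[[0,0,40],[-0.155,-0.19,0],1],[[0,0,50],[-0.2,-0.242,0],1]]}}

```text
t: 1.85
eef_pos: [323.4, 293.7, 413.1]
tcp_rot: [-3.14, 0.001, 1.88]
ft_force: [-0.1, 0.2, -0.4]
opening: 1.002
grip_force: 0.0
```

>>> {"method": "move_arm", "body": {"plan": [[[0,0,9],[-0.045,0.035,0],1],[[0,0,18],[-0.09,0.07,0],1],[[0,0,18],[-0.13,0.105,0],1],[[0,0,18],[-0.172,0.138,0],1],[[0,0,18],[-0.172,0.138,0.03],1]]}}

```text
t: 2.48
eef_pos: [510.5, 172.8, 382.8]
tcp_rot: [-3.141, 0.0, 1.568]
ft_force: [0.2, 0.2, 0.0]
opening: 1.001
grip_force: 0.0
```

```bash
python3 - <<'E'
from h import *
s=readout.state();print(s["eef_pos"],s["tcp_rot"],s["joints"].round(2))
o=[]
for n in("side","top"):
    c=eyes.read_camera(n);q=proj(c,[514,159,200]).astype(int)
    im=c["img"][:,:,::-1].copy()
    for z in (0,250):
        p=proj(c,[514,159,z]);cv2.circle(im,tuple(map(int,p)),1,(0,0,255),-1)
    o.append(cv2.resize(im[q[1]-100:q[1]+100,q[0]-100:q[0]+100],(400,400),interpolation=cv2.INTER_CUBIC))
cv2.imwrite("pics/a.png",cv2.hconcat(o))
E
```

```text
[510.5035413  172.83013347 382.81826618] [-3.14133276e+00  3.03042776e-04  1.56761914e+00] [ 0.2   0.24  1.51 -0.    1.4   0.21]
```

View pics/a.png

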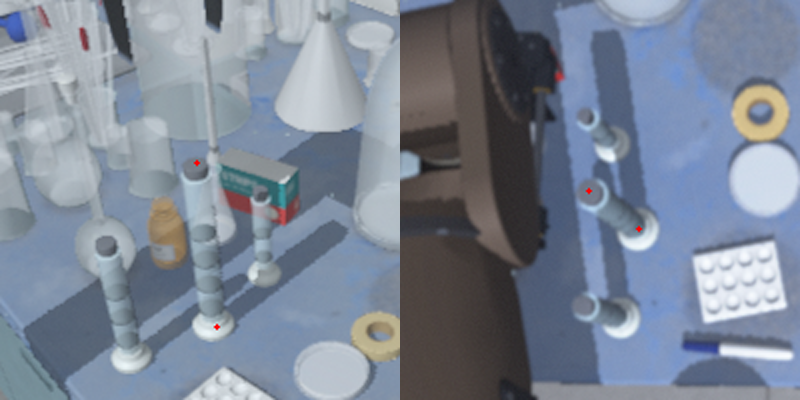

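The stopper and foot points fall on the tall cylinder in both views (the side crop shows them at about (197,163) and (217,327)). I'll settle before correcting.

>>> {"method": "move_arm", "body": {"plan": [[[0,0,0],[0,0,0],1],[[0,0,0],[0,0,0],1]]}}

```text
t: 2.82
eef_pos: [507.8, 175.3, 385.6]
tcp_rot: [3.14, -0.0, 1.572]
ft_force: [0.5, 0.0, 0.3]
opening: 1.001
grip_force: 0.0
```

>>> {"method": "move_arm", "body": {"plan": [[[0,0,0],[-0.016,0.006,0.0],1],[[0,0,0],[-0.016,0.006,0.03],1],[[0,0,0],[-0.016,0.006,0.07],1],[[0,0,0],[-0.016,0.006,0.09],1],[[0,0,0],[-0.016,0.006,0.09],1]]}}

```text
t: 3.45
eef_pos: [513.9, 158.1, 294.0]
tcp_rot: [-3.14, 0.0, 1.571]
ft_force: [0.4, 0.2, 0.2]
opening: 1.001
grip_force: 0.0
```

```bash
python3 - <<'E'
from h import *
s=readout.state();print(s["eef_pos"],s["tcp_rot"])
c=eyes.read_camera("side");q=proj(c,[514,159,230]).astype(int)
im=c["img"][:,:,::-1].copy()[q[1]-60:q[1]+60,q[0]-80:q[0]+80]
cv2.imwrite("pics/b.png",cv2.resize(im,(800,600),interpolation=cv2.INTER_CUBIC))
E
```

```text
[513.92326499 158.14620404 294.00643006] [-3.13984233e+00  3.89845387e-04  1.57076472e+00]
```

View pics/b.png

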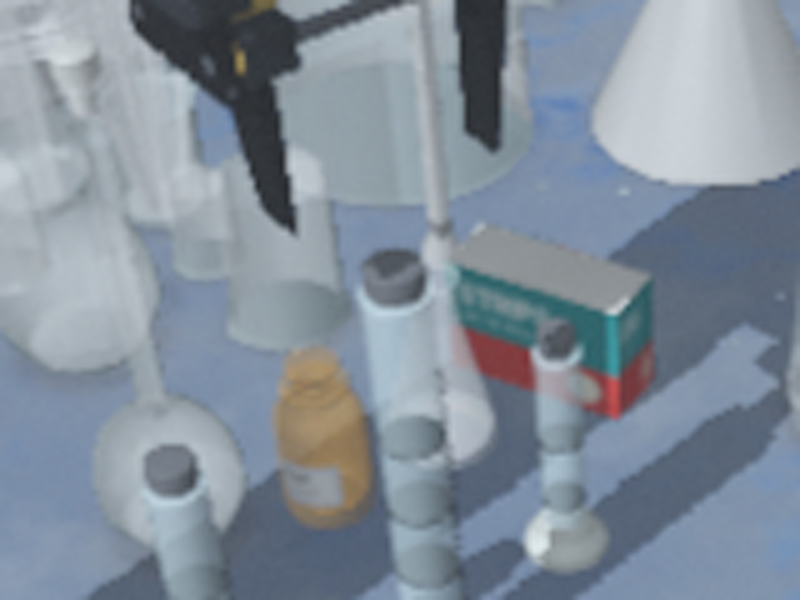

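The fingertips at (293,230) and (492,150) have their midpoint directly over the stopper at (393,265), so I'm descending.

>>> {"method": "move_arm", "body": {"plan": [[[0,0,0],[0,0,0.03],1],[[0,0,0],[0,0,0.06],1],[[0,0,0],[0,0,0.085],1],[[0,0,0],[0,0,0.103],1],[[0,0,0],[0,0,0.103],1]]}}

```text
t: 4.12
eef_pos: [514.4, 158.7, 192.0]
tcp_rot: [-3.142, 0.0, 1.571]
ft_force: [0.4, 1.1, 0.7]
opening: 1.001
grip_force: 0.0
```

>>> {"method": "move_arm", "body": {"plan": [[[0,0,0],[0,0,0],0.2],[[0,0,0],[0,0,0],-0.1],[[0,0,0],[0,0,0],-0.2],[[0,0,0],[0,0,0],-0.2],[[0,0,0],[0,0,0],-0.2]]}}

```text
t: 4.75
eef_pos: [514.0, 158.9, 191.7]
tcp_rot: [3.142, -0.0, 1.571]
ft_force: [-0.5, -0.2, 0.0]
opening: 0.531
grip_force: 0.0
```

>>> {"method": "move_arm", "body": {"plan": [[[0,0,0],[0,0,0],-0.2],[[0,0,0],[0,0,0],-0.2],[[0,0,0],[0,0,0],-0.25],[[0,0,0],[0,0,0],-0.28],[[0,0,0],[0,0,0],-0.3]]}}

```text
t: 5.38
eef_pos: [514.1, 158.9, 191.7]
tcp_rot: [3.141, -0.0, 1.571]
ft_force: [-0.2, 0.2, 1.2]
opening: 0.349
grip_force: 0.2
```

>>> {"method": "move_arm", "body": {"plan": [[[0,0,0],[0,0,0],-0.35],[[0,0,0],[0,0,0],-0.5],[[0,0,0],[0,0,0],-1],[[0,0,0],[0,0,0],-1],[[0,0,0],[0,0,0],-1]]}}

```text
t: 6.0
eef_pos: [514.0, 158.9, 191.6]
tcp_rot: [3.142, -0.0, 1.571]
ft_force: [-0.9, 0.4, -0.7]
opening: 0.329
grip_force: 30.0
```

>>> {"method": "move_arm", "body": {"plan": [[[0,0,0],[0,0,-0.006],-1],[[0,0,0],[0,0,-0.02],-1],[[0,0,0],[0,0,-0.045],-1],[[0,0,0],[0,0,-0.07],-1],[[0,0,0],[0,0,-0.09],-1]]}}

```text
t: 6.62
eef_pos: [514.0, 158.9, 283.6]
tcp_rot: [3.14, -0.0, 1.571]
ft_force: [0.6, -0.6, -3.0]
opening: 0.332
grip_force: 30.0
```

>>> {"method": "move_arm", "body": {"plan": [[[0,0,0],[0,0,-0.01],-1],[[0,0,0],[-0.01,0,-0.01],-1],[[0,0,0],[-0.025,0,-0.01],-1],[[0,0,0],[-0.045,0,-0.01],-1],[[0,0,0],[-0.07,0,-0.01],-1]]}}

```text
t: 7.25
eef_pos: [513.7, 87.5, 290.8]
tcp_rot: [-3.14, 0.0, 1.571]
ft_force: [-0.7, -0.6, -3.5]
opening: 0.331
grip_force: 30.0
```

```bash
python3 - <<'E'
from h import *
s=readout.state();print(s["eef_pos"],s["tcp_rot"],s["ft_force"],s["moment"],s["opening"])
c=eyes.read_camera("side");p=s["eef_pos"];q=proj(c,[p[0],p[1],p[2]-60]).astype(int)
im=c["img"][:,:,::-1].copy()
for z in(-192,-70): cv2.circle(im,tuple(map(int,proj(c,[p[0],p[1],p[2]+z]))),1,(0,0,255),-1)
im=im[max(q[1]-90,0):q[1]+90,q[0]-100:q[0]+100]
cv2.imwrite("pics/d.png",cv2.resize(im,None,fx=3,fy=3,interpolation=cv2.INTER_CUBIC))
E
```

```text
[513.680234    87.45667799 290.82567572] [-3.14016208e+00  7.23515625e-05  1.57099642e+00] [-0.66015856 -0.63107909 -3.5342287 ] [-0.08097201  0.03315455 -0.02508644] 0.33107254964998895
```

View pics/d.png

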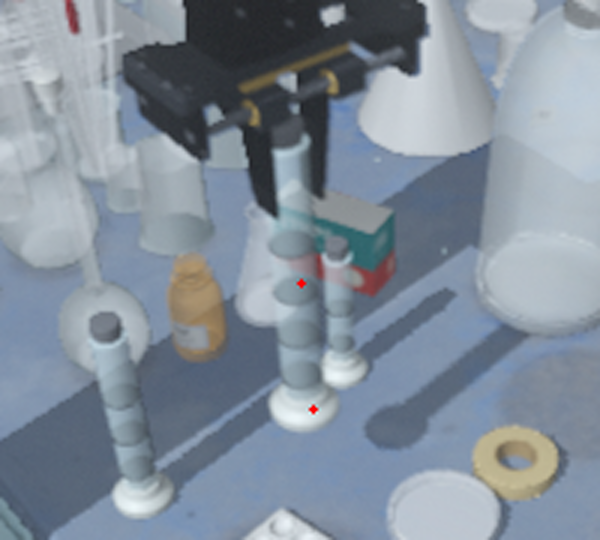

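The cylinder hangs upright in the grip with its foot at (304,402). The other two are undisturbed.

>>> {"method": "move_arm", "body": {"plan": [[[0,0,0],[-0.03,0,0],-1],[[0,0,0],[-0.06,0,0],-1],[[0,0,0],[-0.09,0,0],-1],[[0,0,0],[-0.12,0,0],-1],[[0,0,0],[-0.15,0,0],-1]]}}

```text
t: 7.92
eef_pos: [513.5, -62.8, 290.9]
tcp_rot: [-3.14, -0.0, 1.57]
ft_force: [0.5, 0.4, -2.8]
opening: 0.329
grip_force: 30.0
```

>>> {"method": "move_arm", "body": {"plan": [[[0,0,0],[-0.03,0,0],-1],[[0,0,0],[-0.06,0,0],-1],[[0,0,0],[-0.09,0,0],-1],[[0,0,0],[-0.12,0,0],-1],[[0,0,0],[-0.145,0,0],-1]]}}

```text
t: 8.55
eef_pos: [513.4, -207.8, 290.8]
tcp_rot: [-3.14, -0.001, 1.57]
ft_force: [-0.3, -0.2, -2.1]
opening: 0.333
grip_force: 30.0
```

>>> {"method": "move_arm", "body": {"plan": [[[0,0,0],[-0.02,0,0],-1],[[0,0,0],[-0.033,0,0],-1],[[0,0,0],[-0.041,0,0],-1],[[0,0,0],[-0.041,0,0],-1],[[0,0,0],[-0.041,0,0],-1]]}}

```text
t: 9.18
eef_pos: [514.1, -246.6, 291.6]
tcp_rot: [3.142, -0.0, 1.571]
ft_force: [0.9, -0.0, -2.1]
opening: 0.333
grip_force: 30.0
```

```bash
python3 - <<'E'
from h import *
s=readout.state();print(s["eef_pos"],s["tcp_rot"],s["ft_force"],s["moment"],s["opening"])
p=s["eef_pos"];o=[]
for n in("side","top"):
    c=eyes.read_camera(n);q=proj(c,[p[0],p[1],p[2]-120]).astype(int)
    im=cv2.copyMakeBorder(c["img"][:,:,::-1],100,100,100,100,cv2.BORDER_CONSTANT)
    for z in(-192,-60):
        t=tuple(int(v)+100 for v in proj(c,[p[0],p[1],p[2]+z]));cv2.circle(im,t,1,(0,0,255),-1)
    im=im[q[1]+10:q[1]+190,q[0]+35:q[0]+165]
    o.append(cv2.resize(im,None,fx=3,fy=3,interpolation=cv2.INTER_CUBIC))
cv2.imwrite("pics/e.png",cv2.hconcat(o))
E
```

```text
[ 514.13641929 -246.57608466  291.63675105] [ 3.14154787e+00 -2.68361120e-04  1.57144075e+00] [ 0.9039203  -0.03808628 -2.06040551] [-0.10519823  0.04800282 -0.06801496] 0.33321491467004655
```

View pics/e.png

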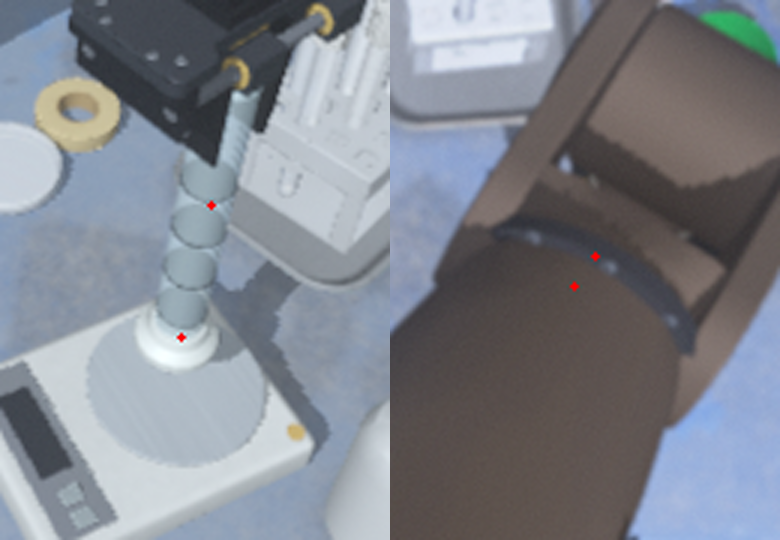

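The cylinder is upright over the pan, foot at (178,335) in the left crop, matching the prediction. Next I lower it gently.

>>> {"method": "move_arm", "body": {"plan": [[[0,0,0],[-0.005,0.001,0.01],-1],[[0,0,0],[-0.005,0.001,0.025],-1],[[0,0,0],[-0.005,0.001,0.036],-1],[[0,0,0],[-0.005,0.001,0.043],-1],[[0,0,0],[-0.005,0.001,0.043],-1]]}}

```text
t: 9.9
eef_pos: [515.0, -252.0, 248.0]
tcp_rot: [-3.141, -0.001, 1.571]
ft_force: [-0.9, -0.1, -2.5]
opening: 0.331
grip_force: 30.0
```

>>> {"method": "move_arm", "body": {"plan": [[[0,0,0],[0,0,0.001],-1],[[0,0,0],[0,0,0.002],-1],[[0,0,0],[0,0,0.003],-1],[[0,0,0],[0,0,0.003],-1]]}}

```text
t: 10.4
eef_pos: [515.1, -252.1, 245.6]
tcp_rot: [3.141, -0.0, 1.571]
ft_force: [-0.1, 0.3, -2.7]
opening: 0.332
grip_force: 30.0
```

Contact is expected at TCP z of about 243.7.

>>> {"method": "move_arm", "body": {"plan": [[[0,0,0],[0,0,0.001],-1],[[0,0,0],[0,0,0.0015],-1],[[0,0,0],[0,0,0.0015],-1]]}}

```text
t: 10.78
eef_pos: [515.1, -252.1, 244.1]
tcp_rot: [-3.142, -0.0, 1.571]
ft_force: [-0.0, 0.3, -2.9]
opening: 0.334
grip_force: 30.0
```

>>> {"method": "move_arm", "body": {"plan": [[[0,0,0],[0,0,0.0005],-1],[[0,0,0],[0,0,0.0005],-1]]}}

```text
t: 11.02
eef_pos: [515.1, -252.1, 243.6]
tcp_rot: [3.141, -0.0, 1.571]
ft_force: [0.3, 0.0, -2.1]
opening: 0.334
grip_force: 30.0
```

>>> {"method": "move_arm", "body": {"plan": [[[0,0,0],[0,0,0.0005],-1],[[0,0,0],[0,0,0.0005],-1],[[0,0,0],[0,0,0.0005],-1]]}}

```text
t: 11.4
eef_pos: [515.2, -252.2, 243.6]
tcp_rot: [3.141, 0.0, 1.571]
ft_force: [-0.9, 0.3, 6.8]
opening: 0.329
grip_force: 30.0
```

>>> {"method": "move_arm", "body": {"plan": [[[0,0,0],[0,0,0.0005],-1],[[0,0,0],[0,0,0.0005],-1],[[0,0,0],[0,0,0.0005],-1]]}}

```text
t: 11.78
eef_pos: [515.3, -252.3, 243.6]
tcp_rot: [3.14, 0.001, 1.571]
ft_force: [-0.6, 0.4, 9.4]
opening: 0.33
grip_force: 30.0
```

The contact force has risen, so it's seated. I'll ease off the preload and open slowly.

>>> {"method": "move_arm", "body": {"plan": [[[0,0,0],[0,0,-0.0005],-1],[[0,0,0],[0,0,-0.0005],-0.36],[[0,0,0],[0,0,-0.0005],-0.33],[[0,0,0],[0,0,-0.0005],-0.3],[[0,0,0],[0,0,-0.0005],-0.25]]}}

```text
t: 12.4
eef_pos: [515.0, -252.1, 242.8]
tcp_rot: [-3.141, -0.0, 1.571]
ft_force: [-0.2, 0.9, 0.1]
opening: 0.37
grip_force: 0.0
```

>>> {"method": "move_arm", "body": {"plan": [[[0,0,0],[0,0,0],-0.1],[[0,0,0],[0,0,0],0.2],[[0,0,0],[0,0,0],0.7],[[0,0,0],[0,0,0],0.7],[[0,0,0],[0,0,0],0.7]]}}

```text
t: 13.02
eef_pos: [515.1, -252.1, 243.1]
tcp_rot: [3.142, -0.0, 1.571]
ft_force: [0.5, -0.0, 0.3]
opening: 0.809
grip_force: 0.0
```

>>> {"method": "move_arm", "body": {"plan": [[[0,0,0],[0,0,0],0.7],[[0,0,0],[0,0,0],0.7],[[0,0,0],[0,0,0],0.7],[[0,0,0],[0,0,0],0.7],[[0,0,0],[0,0,0],0.7]]}}

```text
t: 13.65
eef_pos: [515.1, -252.1, 243.1]
tcp_rot: [3.142, -0.0, 1.571]
ft_force: [-0.2, -0.3, -0.6]
opening: 0.85
grip_force: 0.0
```

>>> {"method": "move_arm", "body": {"plan": [[[0,0,0],[0,0,-0.02],0.7],[[0,0,0],[0,0,-0.05],0.7],[[0,0,0],[0,0,-0.08],0.7],[[0,0,0],[0,0,-0.12],0.7],[[0,0,0],[0,0,-0.15],0.7]]}}

```text
t: 14.28
eef_pos: [515.1, -252.2, 394.8]
tcp_rot: [3.141, 0.001, 1.571]
ft_force: [-0.3, -0.4, -0.6]
opening: 0.853
grip_force: 0.0
```

```bash
python3 - <<'E'
from h import *
s=readout.state();print(s["eef_pos"],s["opening"])
c=eyes.read_camera("side");im=c["img"][:,:,::-1].copy()
for z in(52,302): cv2.circle(im,tuple(map(int,proj(c,[515,-252,z]))),1,(0,0,255),-1)
cv2.imwrite("pics/f.png",cv2.resize(im[60:360,160:500],None,fx=2,fy=2,interpolation=cv2.INTER_CUBIC))
E
```

```text
[ 515.08371173 -252.1550288   394.81381026] 0.8532114344284089
```

View pics/f.png

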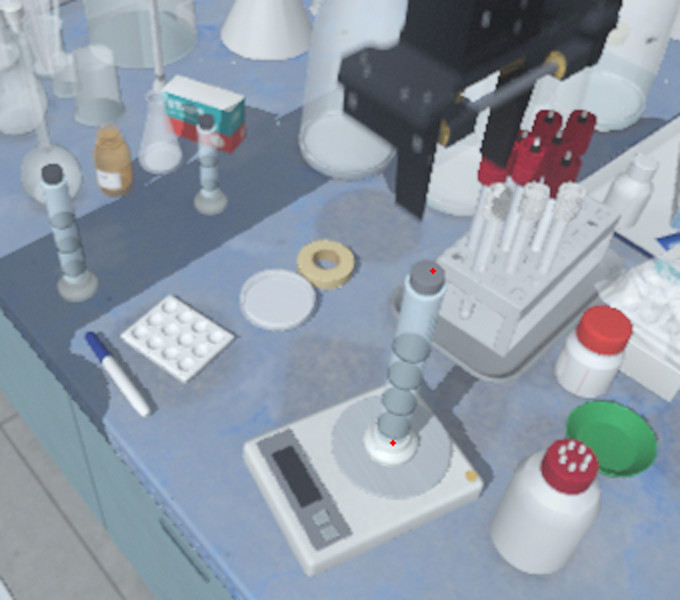

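The cylinder stands upright in the middle of the pan, foot at (391,443) in this crop. The gripper is clear and the other two are still standing in place.

>>> {"method": "move_arm", "body": {"plan": [[[0,0,0],[0,0,0],0.7],[[0,0,0],[0,0,0],0.7],[[0,0,0],[0,0,0],0.7]]}}

```text
t: 14.7
eef_pos: [515.0, -252.1, 392.1]
tcp_rot: [-3.14, -0.001, 1.571]
ft_force: [-0.2, -0.6, 0.7]
opening: 0.854
grip_force: 0.0
```

```bash
python3 -c "
from cell import env;print(env.job_done())"
```

```text
the job is handed in; nothing more can be done
None
```

The tallest cylinder stands upright in the middle of the balance pan, the other two are where they were, and the job was handed in at about 15 s with the gripper clear.

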